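Load the blood-film caddy

TASK

Get the caddy ready for making a blood film: roll the mixed blood tube sideways out of the mixer's spring clips, without forcing it up against their hooks, and lay it in the V cradle, lay the stack of slides flat in the rectangular pocket, and stand the beaker in the wide well and the tall dropper bottle in the narrow well. The short oil bottle and the lidded specimen jar look similar but do not belong: leave them standing where they are, and let go of everything at the end.

Things in the scene. Friction and masses are not known exactly. Their poses are not given: they have to be found in the camera images.
- tube_grip (a point): Purple-capped blood tube, 80 mm long, glass 13, cap 17 mm across, level in the white mixer's two middle clips, 80 mm up; platform 28 mm below. Point: on its axis midway between the clips (41 mm of free glass), 32 mm from the round end. z: to the cap. Hooked jaws on its right (-y) block a lift: roll it level 12-15 mm left (+y; sprung jaws yield, 4 N), then lift. Jaws end 16 mm above the axis.
- tall_bottle_mid (a point): Tall dropper bottle of stain standing upright: round body 34 mm across and 65 mm high, narrower cap and nozzle above (20 mm across), 89 mm high in all. The point is on its axis 32 mm above its underside; z is up.
- beaker_mid (a point): Empty open glass beaker standing upright, 46 mm across at the rim, 42 mm at the foot, 58 mm high, about 65 g. The point is on its axis 29 mm above its underside (half-way up); z is up.
- slides_mid (a point): Stack of glass slides lying flat on the bench, 26 mm wide (its x), 76 mm long (its y), 9 mm high. The point is its centre, 4.5 mm above its underside.
- oil_bottle_mid (a point): Look-alike, to be left: short brown dropper bottle of immersion oil with a black cap, 34 mm across, body 51 mm and cap to 70 mm high. The point is on its axis 26 mm above its underside.
- specimen_jar_mid (a point): Look-alike, to be left: lidded translucent specimen jar, 43 mm across, 48 mm high. The point is on its axis 24 mm above its underside.
- cradle_mid (a point): Tube cradle, one of four grey blocks (106 mm along x, 72 along y, two by two in any order, 108 mm apart along x, 74 along y) in the fixed caddy tray. Two saddles with 90 degree V notches, 10 mm thick, stand 26 mm either side of its middle, tops 45 mm above the bench; between them 42 mm is free down to 8.5 mm. Point: rest place of the tube's grip point, 33.5 mm up. Tube along x, either way round.
- bottle_well (a point): Narrower round well, 46 mm across and 14 mm deep, in the middle of a caddy block whose top is 22.5 mm above the bench. The point is the centre of the well's floor, 8.5 mm above the bench. z is up.
- beaker_well (a point): Wider round well, 60 mm across and 14 mm deep, in the middle of a caddy block whose top is 22.5 mm above the bench. The point is the centre of the well's floor, 8.5 mm above the bench. z is up.
- slide_pocket (a point): Rectangular recess, 90 mm along x by 42 mm along y and 9 mm deep, in a caddy block whose top is 22.5 mm above the bench; its long walls are cut away over the middle 54 mm for the fingers. The point is the centre of the recess floor, 13.5 mm above the bench. The slides' long side goes along x, either way round.
Not all that is in view belongs to the job. Leave any turquoise look-alike of the part that bears beaker_well alone.

How it is judged:
By the outcome, as a careful person would: the job done as asked, in the order asked, and still so for the second after the job is handed in, with the robot touching nothing.
It also fails if it takes over 115 s, if anything falls off the work surface, if the arm or the gripper's body presses on something with over 40 N, if the wrist force passes 120 N, or if a joint passes its speed limit or range.

ROBOT

A 7-joint arm with a two-finger parallel gripper is mounted at the origin on a cart in front of the work surface, level with it; the furniture and walls round the work are solid. World frame = base frame: x ahead of the robot, y to its left, z up, the work surface at z = 0. Lengths are in mm, angles in rad, forces in N, time in s.
With the tool pointing down it reaches from about 400 to 925 mm from the base axis. Payload 5.6 kg.
Tool frame: the origin (TCP) lies between the finger pads; the fingertips stand ahead of it and the grasp point (between the pads) lies 8 mm behind it (bot.tip_extent is the z of the fingertips in the tool frame, in mm); z points along the fingers, y is the line along which they close (so a half turn about z gives the same grasp; the last joint's range is limited). The gripper opens to 85 mm and grips with 20 to 120 N. Pads are 22 mm wide; open, the fingers measure 114 mm over their backs; the gripper's body (76 mm by 85 mm) begins 54 mm behind the grasp point. The pads swing forward as they close: fully open they stand 13 mm farther back than shut.
Start: joints at [-1.155, 0.468, -0.012, 1.603, 0.006, 1.071, -0.056], TCP at [287.906, 582.768, 242.29] pointing down, gripper open.
Joint ranges: [-2.53, 2.53], [-0.31, 2.02], [-1.57, 1.55], [0.28, 2.44], [-1.29, 4.43], [0.15, 1.84], [-2.92, 2.92]. Speed limits (rad/s): [2.57, 2.57, 3.14, 3.14, 3.14, 3.14, 3.14].

INTERFACE

Orientations are given as a rotation vector (axis times angle).
In Python, from station import bot gives the robot as it stands. The module is installed in compiled form; this text tells all that it offers.
- The arm moves only by the shell command python3 -m creep 'ROWS'. ROWS is JSON, a list of rows, each a list of 3 entries, a list of its own where there are three numbers: the shift along the tool's x, y, z in units of 25 mm (1.0 is 25 mm), then the turn, a rotation vector about the tool's x, y, z in units of 6 degrees (1.0 is 6 degrees), then the finger opening in mm, from 0 to 85.4. A call has 1 to 20 rows; each row is the pose to reach, as a shift and turn from the pose commanded when the call began, along the tool's axes at that moment; what a row does not reach only later rows make up. A row lasts 1/12 s, in which the tool goes at most 41.7 mm and 7.16 degrees, less where a joint would pass 70% of its speed; a pose out of reach is approached as far as the arm can. A call with a gripper value outside its range is refused whole. The fingers move at their own pace and stop on an object; the grip force is fixed at half the most. Time passes only in rows, so rows that repeat a pose let the fingers close. It gives the time, the measured TCP pose, the force, the opening and the grip force at its end, in the units of the state.
- bot.read_state(): the state, without advancing time (a new reading comes with each control period).
- bot.grab_frame(name): name is "side" or "top" or "wrist"; returns a dict with "color" (400x640x3 uint8, red, green, blue), "K" (3x3 intrinsics, pixels), "D" ([k1, k2, p1, p2, k3] as OpenCV has them; the pictures are not rectified), "position" and "attitude" of the camera in the world; the wrist camera has in their place "tool_from_camera" (4x4, takes a point from camera to tool coordinates, whose origin is the TCP and whose axes are the flange's). Camera axes: x right, y down, z forward; pixel columns grow to the right and rows downward; lengths in mm; the calibration is good to about 2 mm. A picture is of the moment at which its call begins: read the wrist's pose just before it. There is no depth.
- bot.finish_job(): hands the job in; it is judged then, once.
The state is a dict: "t": time; "joint_pos": joint angles; "qvel": joint speeds; "tau": joint torques, N m; "tool_pos": TCP position; "tcp_rot": TCP orientation; "contact_force": force on the tool from outside, world axes, zero at the start; "torque": the same for the moment, N m; "finger_gap": finger opening in mm; "gripper_force": force on a finger pad.
Only numpy, scipy, OpenCV 4.12 (cv2) and the standard library are available. Lean on these libraries where they do the work, as an engineer would, in place of code of your own. Each camera call takes 0.05 s, during which the arm holds its last target. There are 200 camera calls.

## Working session

There is one attempt and no reset: what is moved stays moved. The work goes in short steps, Python scripts to look and compute and a shell command to move; the robot and the scene stay as the last step left them, time stands still between calls to the robot, and variables do not carry over. Pictures are saved under pics/ and viewed, at most 14 in all, crops included, and the job is handed in when it is done.

```bash
mkdir -p pics
python3 - <<'E'
from station import bot
import cv2,numpy as np
s=bot.read_state();print({k:np.round(v,3).tolist() for k,v in s.items()},bot.tip_extent)
for n in("top","side"):
    f=bot.grab_frame(n);cv2.imwrite(f"pics/{n}0.png",f["color"][:,:,::-1]);np.savez(f"pics/{n}.npz",**{k:np.array(v) for k,v in f.items()})
    print(n,f["K"],f["D"],f["position"],f["attitude"])
f=bot.grab_frame("wrist");cv2.imwrite("pics/wrist0.png",f["color"][:,:,::-1]);print(f["K"],f["tool_from_camera"])
E
```

```text
{'t': 0.0, 'joint_pos': [-1.155, 0.468, -0.012, 1.604, 0.006, 1.071, -0.056], 'qvel': [-0.001, -0.0, -0.001, -0.001, -0.0, -0.001, 0.001], 'tau': [-0.001, -53.238, 0.021, -25.13, 0.011, 0.008, -0.0], 'tool_pos': [287.696, 582.267, 241.349], 'tcp_rot': [-0.714, -3.059, 0.003], 'contact_force': [0.349, 0.408, 0.41], 'torque': [0.017, -0.026, 0.026], 'gripper_force': 0.0, 'finger_gap': 85.175} 11.0
top [[486.10666632   0.         322.43226581]
 [  0.         486.10666632 199.97986683]
 [  0.           0.           1.        ]] [-0.02010827  0.          0.          0.          0.        ] [ 357.62972323   52.87874728 1407.26577679] [-2.10848185  2.11099286 -0.22526671]
side [[361.12755605   0.         318.19777512]
 [  0.         361.12755605 203.07608283]
 [  0.           0.           1.        ]] [-0.0172894  0.         0.         0.         0.       ] [ 143.28491953 -630.88300476  846.41369894] [-2.22007777  0.74772143 -0.31431925]
[[307.96664136   0.         323.22741065]
 [  0.         307.96664136 201.30918648]
 [  0.           0.           1.        ]] [[ 6.63194264e-04 -9.65128474e-01 -2.61775836e-01  6.72307615e+01]
 [ 9.99999229e-01  3.65244218e-04  1.18684047e-03  2.42520699e-01]
 [-1.04984142e-03 -2.61776422e-01  9.65127972e-01 -1.32594178e+02]
 [ 0.00000000e+00  0.00000000e+00  0.00000000e+00  1.00000000e+00]]
```

View pics/top0.png

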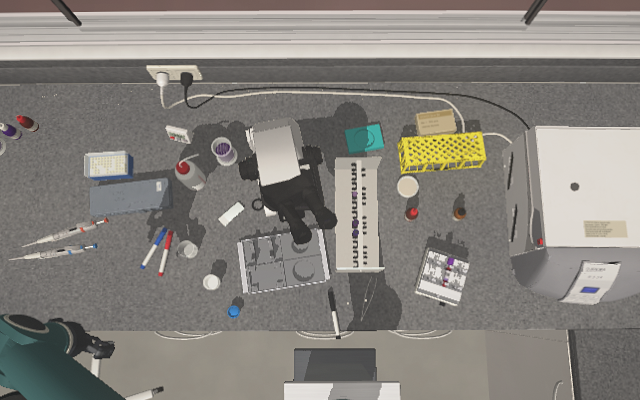

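View pics/side0.png

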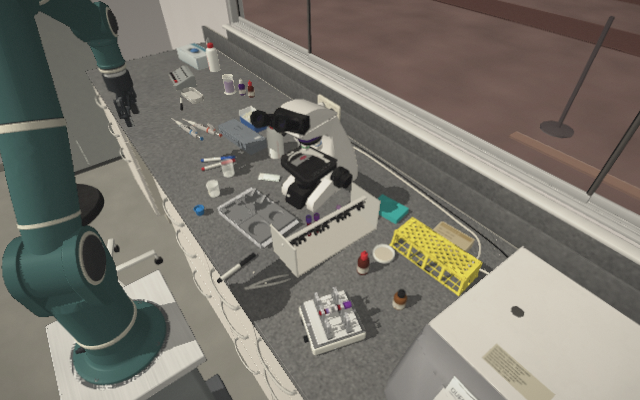

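```bash
cat > h.py <<'E'
import numpy as np,cv2
from scipy.spatial.transform import Rotation as R
def cam(n,f=None,st=None):
    if f is None: f=np.load(f"pics/{n}.npz")
    K,D=np.array(f["K"],float),np.array(f["D"],float)
    if "tool_from_camera" in f:
        T=np.array(f["tool_from_camera"]);Rt=R.from_rotvec(st["tcp_rot"]).as_matrix()
        return K,D,Rt@T[:3,:3],np.array(st["tool_pos"])+Rt@T[:3,3]
    return K,D,R.from_rotvec(f["attitude"]).as_matrix(),np.array(f["position"])
def ray(c,uv):
    p=cv2.undistortPoints(np.array([[uv]],float),c[0],c[1])[0,0];return c[2]@np.array([p[0],p[1],1])
def atz(c,uv,z):
    d=ray(c,uv);return np.round(c[3]+d*(z-c[3][2])/d[2],1)
def proj(c,P):
    P=np.atleast_2d(np.array(P,float));rv=cv2.Rodrigues(c[2].T)[0]
    return cv2.projectPoints(P,rv,-c[2].T@c[3],c[0],c[1])[0][:,0]
def tri(c1,u1,c2,u2):
    a,b=ray(c1,u1),ray(c2,u2);s=np.linalg.lstsq(np.c_[a,-b],c2[3]-c1[3],rcond=None)[0]
    p,q=c1[3]+a*s[0],c2[3]+b*s[1];return np.round((p+q)/2,1),round(np.linalg.norm(p-q),1)
E
python3 - <<'E'
from h import *
c=cam("top")
for uv in [(285,262),(447,275),(188,250),(211,283),(412,213),(459,213),(407,187),(0,0),(232,212)]: print(uv,atz(c,uv,0))
im=cv2.imread("pics/top0.png");cv2.imwrite("pics/topA.png",cv2.resize(im[130:320,170:490],(800,475),interpolation=cv2.INTER_CUBIC))
im=cv2.imread("pics/side0.png");cv2.imwrite("pics/sideA.png",cv2.resize(im[130:360,190:430],(626,600),interpolation=cv2.INTER_CUBIC))
E
```

```text
(285, 262) [478. 160.   0.]
(447, 275) [ 440.  -305.5    0. ]
(188, 250) [512.7 442.2   0. ]
(211, 283) [418.2 370.9   0. ]
(412, 213) [ 621.2 -212.     0. ]
(459, 213) [ 621.  -350.9    0. ]
(407, 187) [ 700.1 -200.2    0. ]
(0, 0) [1335.8 1113.     0. ]
(232, 212) [624.8 318.5   0. ]
```

View pics/topA.png

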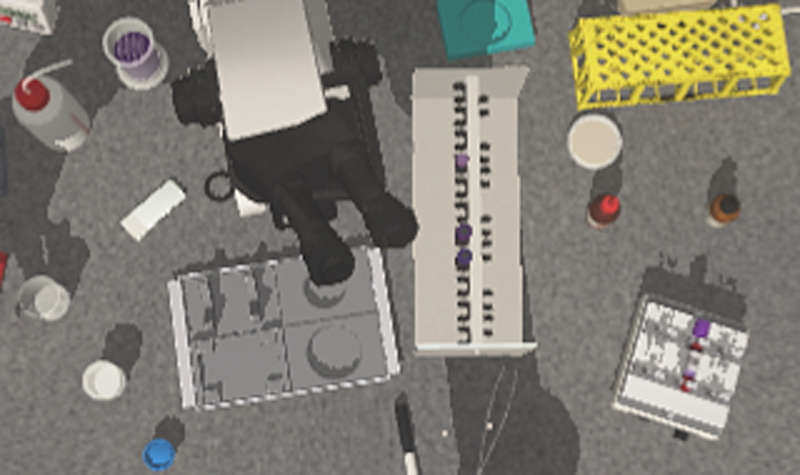

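View pics/sideA.png

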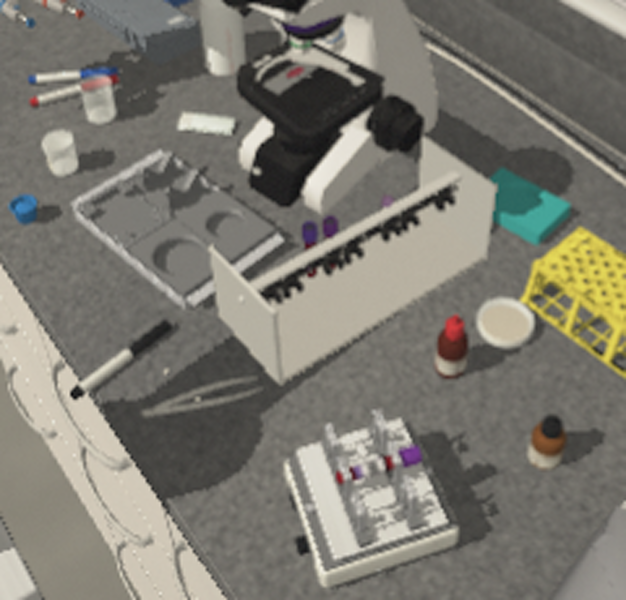

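Candidates (full top-view pixels):
- **Bottles:** the red-capped tall bottle is at (412,214); the brown, black-capped oil bottle at (460,213) is the look-alike.
- **Beaker:** the open, clear beaker is at (188,250); the lidded jar at (211,282) is the look-alike. The cup at (222,150) and the blue cap at (234,311) don't match either.
- **Slides:** the white stack is at (231,214).
- **Tube:** it is in the mixer, around (447,272).
- **Wells:** the wide well is at (304,270), the narrow one at (300,244). The turquoise block with a well at (365,138) is a decoy.

Run:
```python
from h import *
t,s=cam("top"),cam("side")
T=lambda x,y:(x/2.5+170,y/2.5+130)
S=lambda x,y:(x/2.609+190,y/2.609+130)
for n,a,b in [("cap",T(702,328),S(410,457)),("end",T(686,386),S(343,478)),("redtop",T(608,205),S(455,322)),("eyeL",(302,240),(250,120)),("eyeR",(331,228),(262,118)),
 ("trayFR",T(397,375),S(190,303)),("trayFL",T(187,405),S(75,205)),("trayBL",T(172,280),S(163,153)),("bw",T(335,350),S(183,265)),("nw",T(325,287),S(225,222)),("jar",T(103,380),S(58,140)),("beak",T(45,300),S(98,85))]:
    print(n,*tri(t,a,s,b))
for n,a,z in [("bw",T(335,350),22),("FL",T(187,407),25),("FR",T(397,375),25),("BR",T(380,247),25),("BL",T(172,280),25),("slA",T(125,225),5),("slB",T(135,240),5),("slC",T(185,195),5),("slD",T(172,180),5)]: print(n,atz(t,a,z))
```

```text
cap [ 472.9 -298.    78.8] 0.6
end [ 410.9 -277.4   78.5] 1.3
redtop [ 612.5 -202.8   74.9] 5.4
eyeL [484.9  97.  394.4] 11.1
eyeR [498.   39.8 423.7] 27.3
trayFR [426.9  33.7  17. ] 2.7
trayFL [394.7 271.1  10.5] 4.2
trayBL [536.5 293.2   9.2] 3.4
bw [4.565e+02 1.045e+02 2.000e-01] 3.2
nw [526.3 115.6  23. ] 2.9
jar [420.6 359.2  47.7] 3.6
beak [510.7 424.7  57.8] 9.2
bw [453.5 104.3  22. ]
FL [390.1 269.4  25. ]
FR [425.3  34.3  25. ]
BR [570.7  53.2  25. ]
BL [532.8 291.   25. ]
slA [600.1 351.8   5. ]
slB [582.3 339.4   5. ]
slC [635.8 282.6   5. ]
slD [653.9 298.6   5. ]
```

```bash
cat >> h.py <<'E'
def go(st,pos,ydir=None,Rg=None):
    "shift/turn units to TCP pos; ydir = world direction of the closing line with tool straight down"
    R0=R.from_rotvec(st["tcp_rot"]);sh=R0.inv().apply(np.array(pos)-st["tool_pos"])/25
    if ydir is not None:
        y=np.array([*ydir,0.])/np.linalg.norm(ydir);
        if y@R0.as_matrix()[:,1]<0:y=-y
        z=np.array([0,0,-1.]);Rg=np.c_[np.cross(y,z),y,z]
    tu=np.zeros(3) if Rg is None else (R0.inv()*R.from_matrix(Rg)).as_rotvec(degrees=True)/6
    print("go",np.round(sh,3).tolist(),np.round(tu,3).tolist())
def shot(name,view="wrist",box=None,size=None):
    from station import bot
    st=bot.read_state();f=bot.grab_frame(view);im=f["color"][:,:,::-1]
    np.savez(f"pics/{name}.npz",**{k:np.array(v) for k,v in f.items()},**{k:np.array(st[k]) for k in("tcp_rot","tool_pos")})
    if box: im=im[box[1]:box[3],box[0]:box[2]]
    cv2.imwrite(f"pics/{name}.png",cv2.resize(im,size,interpolation=cv2.INTER_CUBIC) if size else im)
    return st
def wcam(name):
    f=np.load(f"pics/{name}.npz");return cam(name,f,f)
E
python3 - <<'E'
from h import *
from station import bot
go(bot.read_state(),(441,-287,200),(.316,.949))
E
```

```text
go [-20.899, -28.462, 1.703] [-0.013, 0.0, -1.312]
```

```bash
A='[[-20.9,-28.5,-1],[0,0,-1.3],85]'; python3 -m creep "[[[-20.9,-28.5,0],[0,0,-1.3],85],[[-20.9,-28.5,0],[0,0,-1.3],85],[[-20.9,-28.5,0],[0,0,-1.3],85],[[-20.9,-28.5,0],[0,0,-1.3],85],[[-20.9,-28.5,0],[0,0,-1.3],85],[[-20.9,-28.5,0],[0,0,-1.3],85],[[-20.9,-28.5,0],[0,0,-1.3],85],[[-20.9,-28.5,0],[0,0,-1.3],85],[[-20.9,-28.5,0],[0,0,-1.3],85],[[-20.9,-28.5,0],[0,0,-1.3],85],[[-20.9,-28.5,0],[0,0,-1.3],85],[[-20.9,-28.5,0],[0,0,-1.3],85],[[-20.9,-28.5,0],[0,0,-1.3],85],[[-20.9,-28.5,0],[0,0,-1.3],85],[[-20.9,-28.5,0],[0,0,-1.3],85],[[-20.9,-28.5,0],[0,0,-1.3],85],[[-20.9,-28.5,0],[0,0,-1.3],85],[[-20.9,-28.5,0],[0,0,-1.3],85],[[-20.9,-28.5,0],[0,0,-1.3],85],[[-20.9,-28.5,0],[0,0,-1.3],85]]"
python3 - <<'E'
from h import *
from station import bot
go(bot.read_state(),(441,-287,200),(.316,.949))
E
```

```text
t: 1.82
tool_pos: [432.0, -239.9, 242.4]
tcp_rot: [0.504, 3.1, 0.0]
contact_force: [1.7, 0.5, -0.0]
finger_gap: 85.0
gripper_force: 0.0
go [-0.938, -1.673, 1.697] [0.003, 0.005, -0.01]
```

```bash
python3 -m creep "[[[-0.9,-1.7,1.7],[0,0,0],85],[[-0.9,-1.7,1.7],[0,0,0],85],[[-0.9,-1.7,1.7],[0,0,0],85],[[-0.9,-1.7,1.7],[0,0,0],85]]"
python3 - <<'E'
from h import *
shot("w1")
E
```

```text
t: 2.15
tool_pos: [439.0, -285.8, 198.8]
tcp_rot: [-0.508, -3.097, -0.0]
contact_force: [-0.2, 1.2, 1.1]
finger_gap: 84.8
gripper_force: 0.0
```

View pics/w1.png

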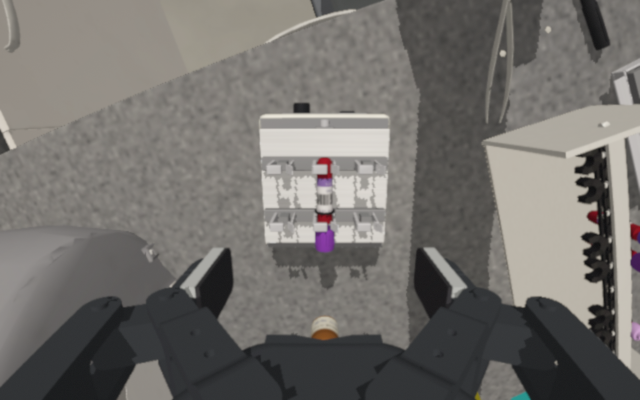

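The wrist view shows the tube in the middle clips: round end about (325,158), cap end about (325,251), clips at rows 169 and 218, with the free glass between them.

Run:
```python
from h import *
from station import bot
c=wcam("w1")
P=[atz(c,u,80) for u in [(324.5,157),(325,250.5),(324,169),(325,218),(324.5,194)]]
for p in P:print(p)
print(np.linalg.norm(P[1]-P[0]),np.linalg.norm(P[3]-P[2]))
im=cv2.imread("pics/w1.png");cv2.imwrite("pics/w1c.png",cv2.resize(im[140:270,250:400],(690,598),interpolation=cv2.INTER_CUBIC))
d=(P[1]-P[0])/np.linalg.norm(P[1]-P[0]);print(d)
```

```text
[ 404.7 -272.5   80. ]
[ 483.  -298.3   80. ]
[ 413.9 -276.    80. ]
[ 454.3 -288.7   80. ]
[ 434.1 -282.4   80. ]
82.4410698620536 42.349144029130066
[ 0.94976933 -0.31295081  0.        ]
```

View pics/w1c.png

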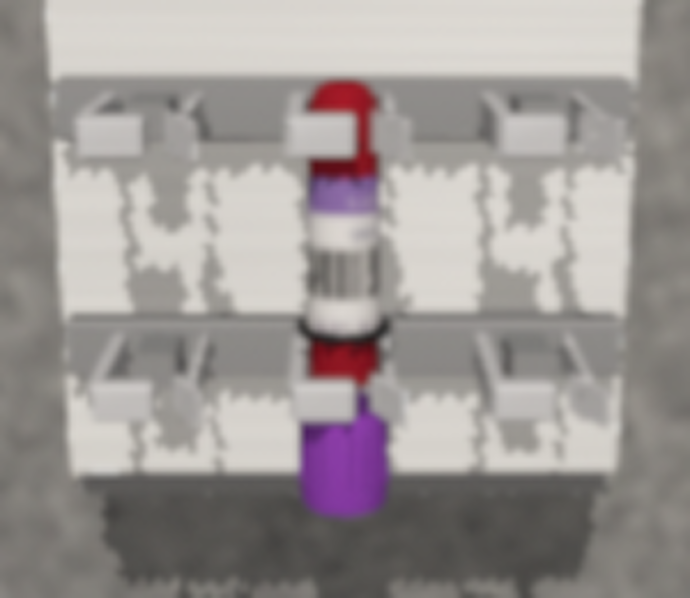

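Run:
```python
from h import *
from station import bot
c=wcam("w1")
a,b=atz(c,(320,169),95),atz(c,(321,227),95);print(a,b,(a+b)/2,np.linalg.norm(b-a))
st=bot.read_state();print(st["tool_pos"])
# grasp point 8 behind TCP: TCP z = 80-8
go(st,(436,-283,74),(.313,.95))
```

```text
[ 410.6 -278.2   95. ] [ 455.9 -292.7   95. ] [ 433.25 -285.45   95.  ] 47.56406206370516
[ 439.65840636 -284.9160436   199.57757646]
go [0.157, 0.025, 5.023] [0.003, -0.012, -0.045]
```

```bash
python3 -m creep "[[[0.2,0,1],[0,0,0],50],[[0.2,0,2],[0,0,0],50],[[0.2,0,3],[0,0,0],50],[[0.2,0,3],[0,0,0],50],[[0.2,0,3.5],[0,0,0],50],[[0.2,0,4],[0,0,0],50],[[0.2,0,4.5],[0,0,0],50],[[0.2,0,5],[0,0,0],50],[[0.2,0,5.05],[0,0,0],50],[[0.2,0,5.05],[0,0,0],50],[[0.2,0,5.05],[0,0,0],50]]"
python3 - <<'E'
from h import *
shot("w2")
E
```

```text
t: 3.12
tool_pos: [435.3, -284.2, 73.6]
tcp_rot: [0.505, 3.101, -0.0]
contact_force: [0.0, -0.7, 0.2]
finger_gap: 49.8
gripper_force: 0.0
```

View pics/w2.png

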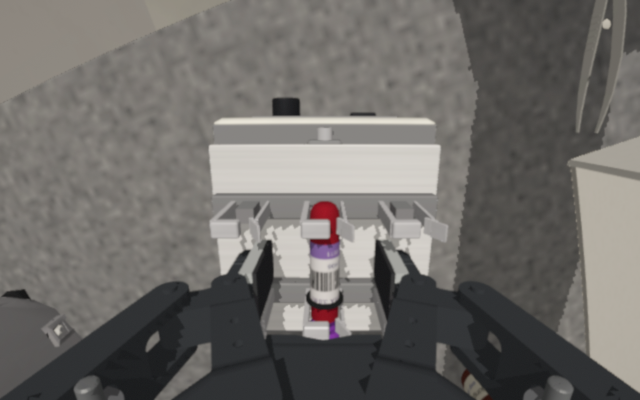

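```bash
python3 -m creep "[[[0,0,0],[0,0,0],5],[[0,0,0],[0,0,0],5],[[0,0,0],[0,0,0],5],[[0,0,0],[0,0,0],5],[[0,0,0],[0,0,0],5],[[0,0,0],[0,0,0],5],[[0,0,0],[0,0,0],5],[[0,0,0],[0,0,0],5]]"
```

```text
t: 3.83
tool_pos: [435.5, -283.9, 73.9]
tcp_rot: [0.505, 3.1, 0.0]
contact_force: [-0.9, 0.5, 6.4]
finger_gap: 11.2
gripper_force: 58.7
```

```bash
python3 -m creep "[[[0,0.1,0],[0,0,0],5],[[0,0.2,0],[0,0,0],5],[[0,0.3,0],[0,0,0],5],[[0,0.4,0],[0,0,0],5],[[0,0.4,0],[0,0,0],5]]"; python3 -m creep "[[[0,0.08,0],[0,0,0],5],[[0,0.16,0],[0,0,0],5],[[0,0.16,0],[0,0,0],5],[[0,0.16,0],[0,0,0],5]]";python3 - <<'E'
from h import *
shot("w3")
E
```

```text
t: 4.25
tool_pos: [438.5, -274.3, 73.4]
tcp_rot: [0.504, 3.101, -0.001]
contact_force: [-0.2, -4.2, 1.1]
finger_gap: 10.9
gripper_force: 58.6
t: 4.58
tool_pos: [439.5, -270.9, 73.5]
tcp_rot: [-0.505, -3.101, 0.001]
contact_force: [-1.0, -4.8, 1.5]
finger_gap: 11.2
gripper_force: 58.7
```

View pics/w3.png

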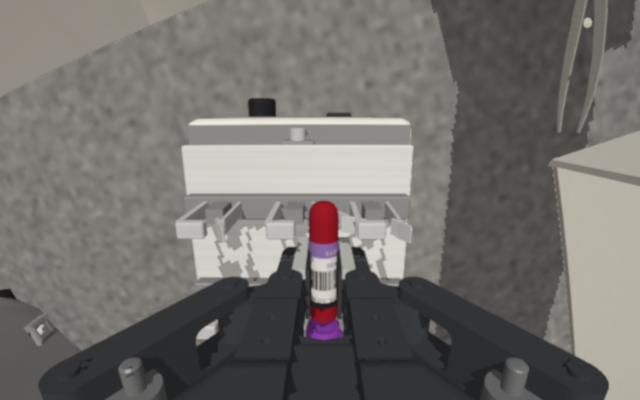

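```bash
python3 -m creep "[[[0,0,-0.2],[0,0,0],5],[[0,0,-0.4],[0,0,0],5],[[0,0,-0.6],[0,0,0],5],[[0,0,-0.8],[0,0,0],5],[[0,0,-1],[0,0,0],5],[[0,0,-1.5],[0,0,0],5],[[0,0,-2.5],[0,0,0],5],[[0,0,-3.5],[0,0,0],5],[[0,0,-4.5],[0,0,0],5],[[0,0,-5.5],[0,0,0],5],[[0,0,-6],[0,0,0],5]]"; python3 -m creep "[[[0.8,1.2,0],[0,0,0],5],[[1.4,2.7,0],[0,0,0],5],[[2.1,4.2,0],[0,0,0],5],[[2.8,5.7,0],[0,0,0],5],[[3.5,7.2,0],[0,0,0],5],[[4.2,8.7,0],[0,0,0],5],[[4.9,10.2,0],[0,0,0],5],[[5.5,11.7,0],[0,0,1],5],[[5.7,13.2,0],[0,0,2],5],[[5.9,14.7,0],[0,0,3],5],[[6.2,16.2,0],[0,0,4],5],[[6.4,17.6,0],[0,0,5],5],[[6.6,18.6,0],[0,0,6],5],[[6.6,18.6,0],[0,0,7],5],[[6.6,18.6,0],[0,0,8],5],[[6.6,18.6,0],[0,0,9],5],[[6.6,18.6,0],[0,0,10.1],5],[[6.6,18.6,0],[0,0,10.5],5],[[6.6,18.6,0],[0,0,10.5],5]]";python3 - <<'E'
from h import *
from station import bot
go(bot.read_state(),(500,222,210),(.988,.152))
E
```

```text
t: 5.55
tool_pos: [440.6, -270.8, 227.2]
tcp_rot: [0.504, 3.097, 0.0]
contact_force: [0.7, -0.1, -0.4]
finger_gap: 10.9
gripper_force: 59.5
t: 7.13
tool_pos: [430.2, 223.0, 224.2]
tcp_rot: [-2.051, -2.38, -0.0]
contact_force: [0.5, -0.3, 0.0]
finger_gap: 11.2
gripper_force: 59.5
go [-0.451, 2.756, 0.569] [-0.001, -0.002, -0.043]
```

```bash
python3 -m creep "[[[-0.2,1.4,0.3],[0,0,0],5],[[-0.4,2.5,0.6],[0,0,0],5],[[-0.4,2.7,0.6],[0,0,0],5],[[-0.4,2.7,0.6],[0,0,0],5]]";python3 - <<'E'
from h import *
shot("w4");shot("t4","top",(200,130,380,310),(600,600))
E
```

```text
t: 7.47
tool_pos: [499.9, 222.4, 208.4]
tcp_rot: [2.05, 2.379, -0.001]
contact_force: [-0.1, -0.8, 0.2]
finger_gap: 10.9
gripper_force: 59.5
```

View pics/w4.png

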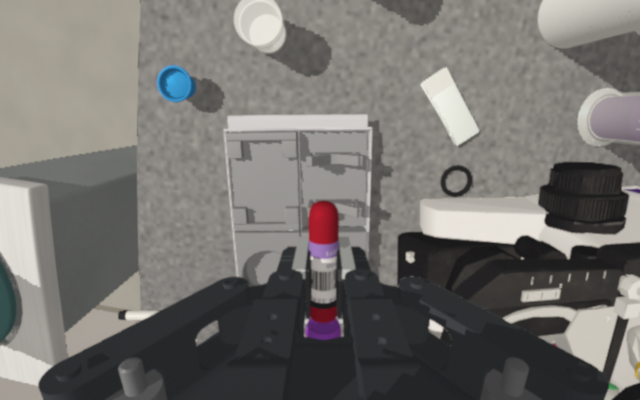

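```bash
cat >> h.py <<'E'
L=np.array([-.152,.988,0]);S=np.array([.988,.152,0]);C=np.array([480.5,162.5,0])
def blk(a,b):return C+a*54*L+b*37*S
cradle,pocket,bwell,kwell=blk(1,1),blk(1,-1),blk(-1,1),blk(-1,-1)
E
python3 - <<'E'
from h import *
c=wcam("w4");im=cv2.imread("pics/w4.png")
k=3.;o=(220,100)
A=cv2.resize(im[100:290,220:380],None,fx=k,fy=k,interpolation=cv2.INTER_CUBIC)
def dot(p,col):
    q=(proj(c,p)[0]-o+.5)*k;cv2.circle(A,tuple(int(v) for v in q),2,col,-1)
for b in(cradle,pocket):
    for i in(-53,53):
        for j in(-36,36): dot(b+i*L+j*S+[0,0,22.5],(0,0,255))
for i in(-31,-21,21,31):
    for j,z in((-20.7,45),(20.7,45),(0,24.3)): dot(cradle+i*L+j*S+[0,0,z],(0,200,0) if z>40 else (255,0,255))
for i in(-45,45):
    for j in(-21,21): dot(pocket+i*L+j*S+[0,0,22.5],(255,128,0))
B=cv2.resize(im[55:160,400:500],None,fx=k,fy=k,interpolation=cv2.INTER_CUBIC)
out=np.zeros((570,780,3),np.uint8);out[:,:480]=A;out[:315,480:]=B;cv2.imwrite("pics/comp1.png",out)
E
```

```text
(no output)
```

View pics/comp1.png

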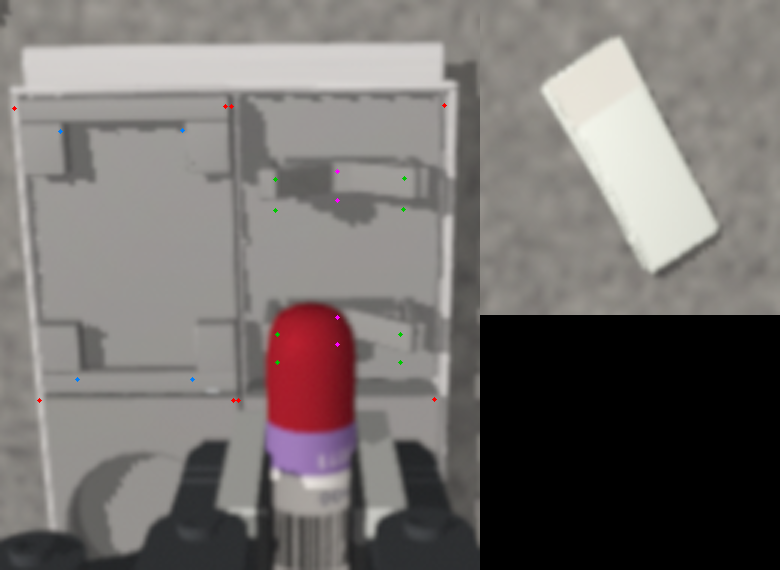

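```bash
sed -i 's/C=np.array(.*/C=np.array([481.7,165.7,0])/' h.py
python3 - <<'E'
from h import *
from station import bot
print(cradle,pocket,bwell,kwell)
go(bot.read_state(),(*cradle[:2],28),(.988,.152))
c=wcam("w4")
P=[atz(c,u,9) for u in[(421,84.3),(446.7,67.3),(480,131.7),(457.7,146.7)]]
P=np.array(P);print(P.tolist(),P.mean(0),[np.linalg.norm(P[i]-P[i-1]) for i in range(4)])
E
```

```text
[510.048 224.676   0.   ] [436.936 213.428   0.   ] [526.464 117.972   0.   ] [453.352 106.724   0.   ]
go [0.001, 0.498, 7.222] [-0.012, 0.0, -0.032]
[[583.6, 337.6, 9.0], [606.2, 358.2, 9.0], [657.5, 301.0, 9.0], [637.3, 281.6, 9.0]] [621.15 319.6    9.  ] [np.float64(77.58666122472337), np.float64(30.579731849707244), np.float64(76.83443238548713), np.float64(28.007141946296503)]
```

```bash
python3 -m creep "[[[0,0.5,1.5],[0,0,0],5],[[0,0.5,3],[0,0,0],5],[[0,0.5,4.5],[0,0,0],5],[[0,0.5,5.5],[0,0,0],5],[[0,0.5,6],[0,0,0],5],[[0,0.5,6.3],[0,0,0],5],[[0,0.5,6.6],[0,0,0],5],[[0,0.5,6.9],[0,0,0],5],[[0,0.5,7.1],[0,0,0],5],[[0,0.5,7.15],[0,0,0],5],[[0,0.5,7.15],[0,0,0],5]]"
```

```text
t: 8.48
tool_pos: [511.5, 224.8, 30.1]
tcp_rot: [2.05, 2.38, 0.001]
contact_force: [1.1, -0.5, 0.3]
finger_gap: 10.9
gripper_force: 59.5
```

```bash
python3 -m creep "[[[0,0,0.06],[0,0,0],5],[[0,0,0.12],[0,0,0],5],[[0,0,0.12],[0,0,0],5],[[0,0,0.12],[0,0,0],5]]"
```

```text
t: 8.82
tool_pos: [510.9, 224.9, 27.7]
tcp_rot: [-2.05, -2.379, -0.0]
contact_force: [-3.2, -0.9, 6.8]
finger_gap: 10.9
gripper_force: 60.3
```

```bash
python3 -m creep "[[[0,-0.04,0],[0,0,0],16],[[0,-0.04,0],[0,0,0],16],[[0,-0.04,0],[0,0,0],30],[[0,-0.04,0],[0,0,0],30],[[0,-0.04,0],[0,0,0],30],[[0,-0.04,0],[0,0,0],30],[[0,-0.04,-0.5],[0,0,0],30],[[0,-0.04,-1],[0,0,0],30],[[0,0,-2],[0,0,0],40],[[0,0,-3],[0,0,0],60],[[0,0,-4.5],[0,0,0],60],[[0,0,-5.5],[0,0,0],60],[[0,0,-5.5],[0,0,0],60]]"
python3 - <<'E'
from h import *
from station import bot
st=shot("w5")
print(st["tool_pos"],st["joint_pos"])
d=np.array([51.3,-57.])
go(st,(621,319.5,110),d[::-1]*[1,-1])
E
```

```text
t: 9.9
tool_pos: [514.8, 226.0, 171.2]
tcp_rot: [2.049, 2.377, 0.017]
contact_force: [1.0, -0.9, -0.1]
finger_gap: 60.0
gripper_force: 0.0
[514.77466408 225.95397542 171.2388909 ] [-0.78723888  0.41309659  0.39501179  1.91283847 -0.21023241  0.84373984
 -0.13544691]
go [3.063, 4.728, 2.514] [0.112, -0.012, -5.585]
```

```bash
python3 - <<'E'
from h import *
t=cam("top");w=wcam("w4")
for z in(0,50,100,150): print(z,"knob top",atz(t,(240,175),z),"knob w4",atz(w,(553,230),z),atz(w,(540,195),z),"base corner",atz(w,(421,205),z),"washb",atz(t,(200,187),z),"bk",atz(t,(188,250),z))
E
python3 -m creep "[[[2.8,1,0],[0,0,-1],70],[[2.8,2,0],[0,0,-2],70],[[2.8,3,0],[0,0,-3],70],[[3,4,0],[0,0,-4],70],[[3,4.7,0],[0,0,-5],70],[[3,4.7,0],[0,0,-5.6],70],[[3,4.7,0],[0,0,-5.6],70],[[3,4.7,0],[0,0,-5.6],70]]"
python3 - <<'E'
from h import *
st=shot("w6");w5=cv2.imread("pics/w5.png");w6=cv2.imread("pics/w6.png")
out=np.zeros((600,800,3),np.uint8);out[:400,:640]=w6
out[400:600,:320]=cv2.resize(w5[150:350,160:480],(320,200));
o=cv2.resize(w5[200:330,270:370],(150,195),interpolation=cv2.INTER_CUBIC);out[400:595,330:480]=o
cv2.imwrite("pics/comp2.png",out)
E
```

```text
0 knob top [737.6 298.8   0. ] knob w4 [786.5 202.9   0. ] [754.6 242.7   0. ] base corner [615.8 209.6   0. ] washb [700.8 416.9   0. ] bk [512.7 442.2   0. ]
50 knob top [724.1 290.   50. ] knob w4 [743.  215.5  50. ] [715.7 249.4  50. ] base corner [597.3 221.2  50. ] washb [688.6 404.   50. ] bk [507.2 428.3  50. ]
100 knob top [710.6 281.3 100. ] knob w4 [699.4 228.1 100. ] [676.8 256.2 100. ] base corner [578.7 232.8 100. ] washb [676.4 391.1 100. ] bk [501.7 414.5 100. ]
150 knob top [697.1 272.6 150. ] knob w4 [655.8 240.7 150. ] [637.9 263.  150. ] base corner [560.2 244.4 150. ] washb [664.2 378.1 150. ] bk [496.2 400.7 150. ]
t: 10.62
tool_pos: [615.7, 315.7, 163.5]
tcp_rot: [-1.278, -2.868, 0.002]
contact_force: [-0.7, 0.4, -0.2]
finger_gap: 69.7
gripper_force: 0.0
```

View pics/comp2.png

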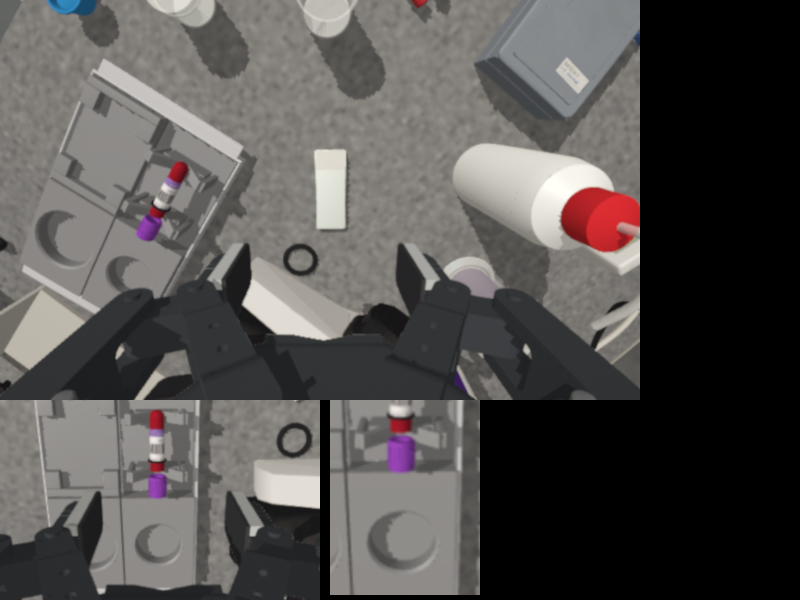

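Run:
```python
from h import *
from station import bot
c=wcam("w6");st=bot.read_state()
P=np.array([atz(c,u,9) for u in[(315,150),(346,149.5),(346.5,230),(316.5,230)]])
print(P.tolist(),P.mean(0),[np.linalg.norm(P[i]-P[i-1]) for i in range(4)],bot.tip_extent,st["tool_pos"])
l=(P[0]+P[1]-P[2]-P[3])[:2];print(l,np.degrees(np.arctan2(l[1],l[0])))
go(st,(*P.mean(0)[:2],15),(l[1],-l[0]))
for u in[(327,14),(300,10),(353,10)]:print("beaker",atz(c,u,58))
```

```text
[[583.9, 339.3, 9.0], [604.9, 358.9, 9.0], [659.4, 301.4, 9.0], [637.3, 281.5, 9.0]] [621.375 320.275   9.   ] [np.float64(78.691803893417), np.float64(28.725598340156445), np.float64(79.22436493907666), np.float64(29.739199720234573)] 11.0 [615.48839551 315.92710519 163.74996596]
[-107.9  115.3] 133.1011042926475
go [-0.032, 0.3, 5.95] [-0.014, -0.006, -0.184]
beaker [524.5 420.7  58. ]
beaker [508.7 410.   58. ]
beaker [536.3 434.9  58. ]
```

```bash
python3 -m creep "[[[0,0.3,1.5],[0,0,-0.2],42],[[0,0.3,3],[0,0,-0.2],42],[[0,0.3,4.5],[0,0,-0.2],42],[[0,0.3,5],[0,0,-0.2],42],[[0,0.3,5.4],[0,0,-0.2],42],[[0,0.3,5.7],[0,0,-0.2],42],[[0,0.3,5.9],[0,0,-0.2],38],[[0,0.3,5.98],[0,0,-0.2],36],[[0,0.3,5.98],[0,0,-0.2],36],[[0,0.3,5.98],[0,0,-0.2],36]]"
```

```text
t: 11.5
tool_pos: [622.8, 321.7, 16.3]
tcp_rot: [1.245, 2.883, 0.003]
contact_force: [0.5, -0.7, -0.1]
finger_gap: 36.0
gripper_force: 0.0
```

```bash
python3 -m creep "[[[0,0,0.06],[0,0,0],36],[[0,0,0.12],[0,0,0],36],[[0,0,0.12],[0,0,0],36]]"; python3 -m creep "[[[0,0,0],[0,0,0],20],[[0,0,0],[0,0,0],20],[[0,0,0],[0,0,0],20],[[0,0,0],[0,0,0],20],[[0,0,0],[0,0,0],20],[[0,0,0],[0,0,0],20]]"
```

```text
t: 11.75
tool_pos: [621.9, 321.3, 12.0]
tcp_rot: [1.245, 2.884, 0.0]
contact_force: [0.3, 0.4, -0.2]
finger_gap: 36.0
gripper_force: 0.0
t: 12.25
tool_pos: [622.2, 321.4, 12.2]
tcp_rot: [1.245, 2.884, 0.001]
contact_force: [-0.3, -1.7, 4.4]
finger_gap: 23.7
gripper_force: 60.9
```

```bash
python3 -m creep "[[[0,0,-0.1],[0,0,0],20],[[0,0,-0.4],[0,0,0],20],[[0,0,-1],[0,0,0],20],[[0,0,-2],[0,0,0],20],[[0,0,-3],[0,0,0],20],[[0,0,-4],[0,0,0],20],[[0,0,-4.5],[0,0,0],20],[[0,0,-4.5],[0,0,0],20]]"
python3 - <<'E'
from h import *
from station import bot
go(bot.read_state(),(*pocket[:2],90),(.988,.152))
E
```

```text
t: 12.92
tool_pos: [624.1, 322.3, 129.0]
tcp_rot: [1.243, 2.88, 0.009]
contact_force: [1.4, 0.4, -1.0]
finger_gap: 24.0
gripper_force: 60.4
go [1.966, -8.447, 1.498] [0.072, -0.006, 5.76]
```

```bash
python3 -m creep "[[[0.4,-1.4,0],[0,0,0.5],20],[[0.8,-2.8,0],[0,0,1.5],20],[[1.1,-4.2,0.3],[0,0,2.5],20],[[1.4,-5.6,0.6],[0,0,3.5],20],[[1.7,-7,0.9],[0,0,4.5],20],[[1.97,-8.45,1.2],[0,0,5.5],20],[[1.97,-8.45,1.5],[0,0,5.75],20],[[1.97,-8.45,1.5],[0,0,5.75],20],[[1.97,-8.45,1.5],[0,0,5.75],20]]"
python3 - <<'E'
from h import *
from station import bot
go(shot("w7"),(*pocket[:2],30),(.988,.152))
E
```

```text
t: 13.67
tool_pos: [434.5, 212.4, 86.4]
tcp_rot: [2.042, 2.387, -0.001]
contact_force: [1.0, -0.0, -0.5]
finger_gap: 23.8
gripper_force: 60.4
go [0.025, 0.102, 2.256] [-0.002, 0.004, 0.025]
```

View pics/w7.png

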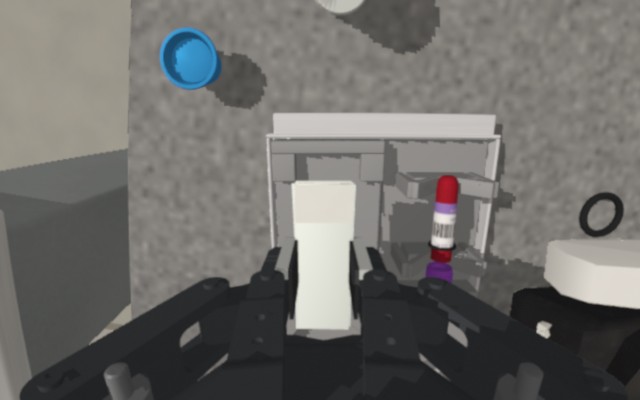

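Run:
```python
from h import *
c=wcam("w7")
e=atz(c,(324,181),83);n=atz(c,(327,329),83);print(e,n,(e-pocket)[:2]@L[:2],(n-pocket)[:2]@L[:2],np.linalg.norm(e-n))
for u in[(272,140),(381,140),(328,152)]:
    b=atz(c,u,22.5);print(b,(b-pocket)[:2]@L[:2],(b-pocket)[:2]@S[:2])
```

```text
[428.1 251.6  83. ] [441.9 174.4  83. ] 39.05700799999999 -39.31419199999999 78.42372090126811
[393.7 260.5  22.5] 53.079008 -35.562223999999986
[461.6 271.2  22.5] 53.329807999999986 33.14937600000004
[429.8 258.5  22.5] 45.615807999999994 -0.19942399999996752
```

```bash
python3 -m creep "[[[0,0.05,0.6],[0,0,0],20],[[0,0.05,1.2],[0,0,0],20],[[0,0.05,1.7],[0,0,0],20],[[0,0.05,2],[0,0,0],20],[[0,0.05,2.2],[0,0,0],20],[[0,0.05,2.32],[0,0,0],20],[[0,0.05,2.4],[0,0,0],20],[[0,0.05,2.4],[0,0,0],20],[[0,0.05,2.4],[0,0,0],20]]"
```

```text
t: 14.47
tool_pos: [436.0, 212.6, 27.1]
tcp_rot: [2.044, 2.385, 0.001]
contact_force: [-1.1, 0.1, -0.3]
finger_gap: 23.8
gripper_force: 60.4
```

Just above the floor; 1.2 mm more, then release and rise.

```bash
python3 -m creep "[[[0,0,0.04],[0,0,0],20],[[0,0,0.06],[0,0,0],20],[[0,0,0.06],[0,0,0],20]]"; python3 -m creep "[[[0,0,0],[0,0,0],30],[[0,0,0],[0,0,0],34],[[0,0,0],[0,0,0],34],[[0,0,0],[0,0,0],34],[[0,0,0],[0,0,0],34],[[0,0,-0.5],[0,0,0],34],[[0,0,-1],[0,0,0],34],[[0,0,-2],[0,0,0],34],[[0,0,-3],[0,0,0],50],[[0,0,-4],[0,0,0],70],[[0,0,-5.5],[0,0,0],85],[[0,0,-5.5],[0,0,0],85]]"
python3 - <<'E'
from h import *
from station import bot
st=shot("w8");t=shot("t8","top")
c=wcam("w6")
print(st["tool_pos"])
E
```

```text
t: 14.72
tool_pos: [435.9, 212.6, 25.6]
tcp_rot: [2.044, 2.385, 0.001]
contact_force: [-0.0, -0.1, 1.6]
finger_gap: 23.9
gripper_force: 60.6
t: 15.72
tool_pos: [439.0, 213.9, 168.3]
tcp_rot: [2.043, 2.383, 0.016]
contact_force: [0.9, 0.6, 1.2]
finger_gap: 80.3
gripper_force: 0.0
[438.99661052 213.89137185 168.329762  ]
```

Run:
```python
from h import *
from station import bot
go(bot.read_state(),(512,428,190),(np.cos(np.radians(130)),np.sin(np.radians(130))))
```

```text
go [8.034, 4.311, -1.003] [0.017, -0.033, 9.804]
```

```bash
python3 -m creep "[[[1,0.6,-1],[0,0,-1.1],85],[[2,1.2,-1],[0,0,-2.2],85],[[3,1.8,-1],[0,0,-3.3],85],[[4,2.4,-1],[0,0,-4.4],85],[[5,3,-1],[0,0,-5.5],85],[[6,3.6,-1],[0,0,-6.6],85],[[7,4,-1],[0,0,-7.7],85],[[8,4.3,-1],[0,0,-8.8],85],[[8,4.3,-1],[0,0,-9.9],85],[[8,4.3,-1],[0,0,-11],85],[[8,4.3,-1],[0,0,-12.1],85],[[8,4.3,-1],[0,0,-13.2],85],[[8,4.3,-1],[0,0,-14.3],85],[[8,4.3,-1],[0,0,-15.4],85],[[8,4.3,-1],[0,0,-16.5],85],[[8,4.3,-1],[0,0,-17.6],85],[[8,4.3,-1],[0,0,-18.7],85],[[8,4.3,-1],[0,0,-19.8],85],[[8,4.3,-1],[0,0,-20.2],85],[[8,4.3,-1],[0,0,-20.2],85]]"
python3 - <<'E'
from h import *
st=shot("w9");shot("t9","top");shot("s9","side")
print(R.from_rotvec(st["tcp_rot"]).as_matrix().round(2).tolist(),np.round(st["joint_pos"],2))
t,s,w=[cv2.imread(f"pics/{n}.png") for n in("t9","s9","w9")]
o=np.zeros((600,800,3),np.uint8)
f=lambda im,x0,y0,x1,y1,k:cv2.resize(im[y0:y1,x0:x1],None,fx=k,fy=k,interpolation=cv2.INTER_CUBIC)
o[:280,:340]=f(t,265,195,350,265,4);o[:280,345:665]=f(s,230,90,310,160,4);o[285:600,:504]=f(w,0,0,640,400,.7875)[:,:504]
o[285:575,510:800]=f(s,190,140,335,285,2)
cv2.imwrite("pics/comp3.png",o)
E
```

```text
t: 17.48
tool_pos: [510.5, 425.8, 185.6]
tcp_rot: [1.075, -2.948, 0.001]
contact_force: [0.6, 1.0, -0.6]
finger_gap: 85.0
gripper_force: 0.0
[[-0.77, -0.64, -0.0], [-0.64, 0.77, -0.0], [0.0, 0.0, -1.0]] [-0.68  0.55 -0.09  1.6   0.06  0.99  1.48]
```

View pics/comp3.png

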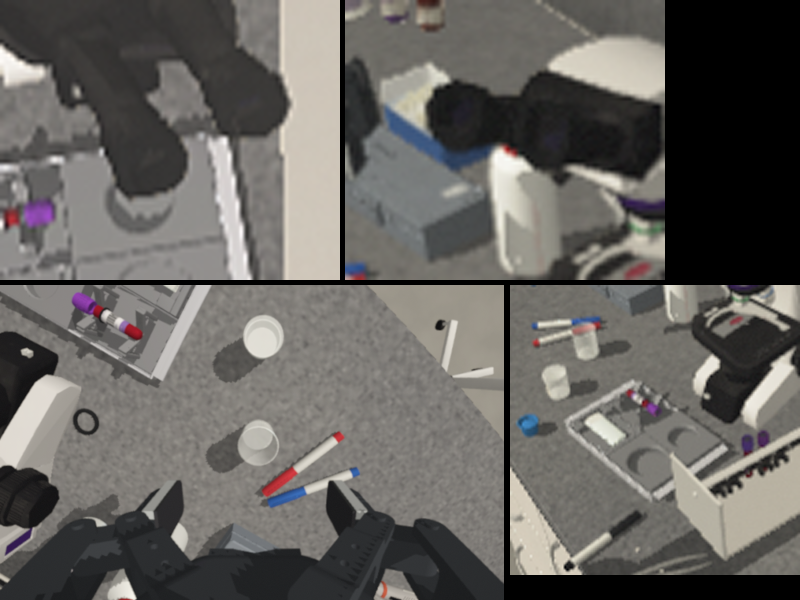

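Run:
```python
from h import *
t,s=cam("top"),cam("side");w=wcam("w9")
print(tri(t,(302.5,236),s,(260,119)),tri(t,(328.8,220),s,(282,122)))
print(atz(w,(327.6,203),58),atz(w,(328.5,194),0), "r",atz(w,(302.5,203),58),atz(w,(352.5,203),58))
# pixel refine via gradient profile across row 200 & col 328
g=cv2.cvtColor(cv2.imread("pics/w9.png"),cv2.COLOR_BGR2GRAY).astype(int)
print(g[203,290:365].tolist());print(g[160:240,328].tolist())
```

```text
(array([501.4,  93.3, 390.9]), np.float64(5.0)) (array([533. ,  38.4, 396.8]), np.float64(1.9))
[511.5 433.4  58. ] [514.8 438.6   0. ] r [525.6 416.5  58. ] [497.4 450.1  58. ]
[82, 80, 79, 78, 80, 81, 83, 82, 82, 80, 85, 110, 144, 164, 168, 168, 168, 170, 171, 171, 171, 172, 175, 180, 185, 187, 187, 187, 186, 186, 187, 187, 187, 187, 187, 187, 187, 187, 186, 186, 187, 187, 187, 186, 186, 186, 188, 190, 190, 187, 178, 163, 146, 138, 136, 137, 137, 137, 135, 134, 134, 144, 169, 180, 155, 134, 132, 133, 135, 136, 135, 136, 135, 135, 136]
[128, 131, 133, 132, 130, 128, 125, 124, 123, 126, 141, 166, 184, 196, 198, 196, 195, 194, 197, 207, 208, 190, 183, 184, 184, 184, 185, 185, 185, 185, 185, 185, 186, 187, 187, 187, 187, 186, 186, 186, 186, 186, 186, 186, 187, 188, 187, 186, 179, 162, 151, 153, 159, 166, 167, 168, 169, 169, 170, 171, 172, 173, 174, 174, 174, 175, 178, 179, 175, 158, 140, 134, 134, 134, 133, 132, 131, 130, 130, 131]
```

```bash
cat >> h.py <<'E'
def lean(az,th):
    a,t=np.radians(az),np.radians(th);s=np.array([np.cos(a),np.sin(a),0]);k=np.array([0,0,1.])
    return np.c_[-(np.cos(t)*s+np.sin(t)*k),np.cross(k,s),np.sin(t)*s-np.cos(t)*k]
def gog(st,g,az,th,back=0):
    Rg=lean(az,th);go(st,np.array(g)+Rg[:,2]*(8-back),Rg=Rg)
E
python3 - <<'E'
from h import *
from station import bot
gog(bot.read_state(),(511.5,434,42),40,30,80)
E
```

```text
go [1.211, 0.223, 3.288] [-0.001, -5.019, -0.013]
```

```bash
python3 -m creep "[[[1.2,0.2,0],[0,-1,0],80],[[1.2,0.2,0],[0,-2,0],80],[[1.2,0.2,0],[0,-3,0],80],[[1.2,0.2,0.5],[0,-4,0],80],[[1.2,0.2,1.5],[0,-5,0],80],[[1.2,0.2,2.5],[0,-5,0],80],[[1.2,0.2,3.3],[0,-5,0],80],[[1.2,0.2,3.3],[0,-5,0],80],[[1.2,0.2,3.3],[0,-5,0],80]]"
python3 - <<'E'
from h import *
from station import bot
st=bot.read_state();gog(st,(511.5,434,42),40,30);print(np.round(st["joint_pos"],2))
E
```

```text
t: 18.38
tool_pos: [492.2, 405.1, 120.8]
tcp_rot: [-0.893, 2.486, 0.2]
contact_force: [0.6, -1.0, 0.3]
finger_gap: 79.8
gripper_force: 0.0
go [0.383, 0.501, 3.709] [-0.287, -0.093, -0.0]
[-0.6   0.46 -0.2   2.09  1.07  0.17  0.47]
```

```bash
python3 -m creep "[[[0.4,0.5,0.5],[-0.3,-0.1,0],80],[[0.4,0.5,1],[-0.3,-0.1,0],80],[[0.4,0.5,1.5],[-0.3,-0.1,0],80],[[0.4,0.5,1.5],[-0.3,-0.1,0],80]]"
python3 - <<'E'
from h import *
from station import bot
st=bot.read_state();gog(st,(511.5,434,42),40,30);print(np.round(st["joint_pos"],2))
E
```

```text
t: 18.72
tool_pos: [492.1, 419.6, 80.6]
tcp_rot: [-0.905, 2.483, 0.242]
contact_force: [0.0, 0.3, -0.5]
finger_gap: 80.0
gripper_force: 0.0
go [-0.07, -0.059, 2.14] [0.014, -0.031, 0.005]
[-0.56  0.55 -0.26  2.08  1.6   0.16 -0.04]
```

```bash
python3 -m creep "[[[0,0,0.5],[0,0,0],80],[[0,0,1],[0,0,0],80],[[0,0,1.5],[0,0,0],80],[[0,0,2],[0,0,0],80],[[0,0,2.1],[0,0,0],80],[[0,0,2.1],[0,0,0],80]]"
python3 - <<'E'
from h import *
from station import bot
st=bot.read_state();gog(st,(511.5,434,42),40,30);print(np.round(st["joint_pos"],2))
shot("w10")
E
python3 -m creep "[[[0,0,0],[0,0,0],38],[[0,0,0],[0,0,0],38],[[0,0,0],[0,0,0],38],[[0,0,0],[0,0,0],38],[[0,0,0],[0,0,0],38],[[0,0,0],[0,0,0],38],[[0,0,0],[0,0,0],38]]"
```

```text
t: 19.22
tool_pos: [512.7, 436.6, 37.6]
tcp_rot: [-0.903, 2.481, 0.242]
contact_force: [0.4, 0.0, -0.5]
finger_gap: 79.9
gripper_force: 0.0
go [-0.001, -0.048, 0.115] [0.006, -0.01, -0.0]
[-0.5   0.68 -0.34  2.02  1.85  0.22 -0.24]
t: 19.85
tool_pos: [513.3, 437.2, 39.2]
tcp_rot: [-0.903, 2.477, 0.243]
contact_force: [-2.1, -1.8, 6.1]
finger_gap: 43.7
gripper_force: 60.4
```

```bash
python3 -m creep "[[[0,0,0],[0,0,0],62],[[0,0,0],[0,0,0],62],[[0,0,0],[0,0,0],62],[[0,0,0],[0,0,0],62]]";  python3 - <<'E'
from h import *
from station import bot
st=bot.read_state();gog(st,(511.5,434,44),40,15);print(np.round(st["joint_pos"],2))
E
```

```text
t: 20.18
tool_pos: [512.6, 437.1, 38.0]
tcp_rot: [-0.904, 2.479, 0.243]
contact_force: [-0.4, -0.4, -0.2]
finger_gap: 61.7
gripper_force: 0.0
go [0.06, -0.065, 0.043] [0.01, 2.503, 0.012]
[-0.5   0.68 -0.34  2.02  1.86  0.22 -0.24]
```

```bash
python3 -m creep "[[[0,0,0],[0,0.5,0],62],[[0,0,0],[0,1,0],62],[[0.05,-0.03,0],[0,1.5,0],62],[[0.05,-0.05,0],[0,2,0],62],[[0.05,-0.05,0.04],[0,2.5,0],62],[[0.05,-0.05,0.04],[0,2.5,0],62],[[0.05,-0.05,0.04],[0,2.5,0],62]]";  python3 - <<'E'
from h import *
from station import bot
st=bot.read_state();gog(st,(511.5,434,44),40,15);print(np.round(st["joint_pos"],2))
E
python3 -m creep "[[[0,0,0],[0,0,0],38],[[0,0,0],[0,0,0],38],[[0,0,0],[0,0,0],38],[[0,0,0],[0,0,0],38],[[0,0,0],[0,0,0],38],[[0,0,0],[0,0,0],38],[[0,0,0],[0,0,0],38]]"
```

```text
t: 20.77
tool_pos: [515.3, 437.1, 37.6]
tcp_rot: [-0.986, 2.719, 0.137]
contact_force: [1.1, 0.0, 0.4]
finger_gap: 62.0
gripper_force: 0.0
go [0.122, 0.002, 0.023] [0.037, 0.018, -0.024]
[-0.32  0.77 -0.59  1.83  0.88  0.53  0.8 ]
t: 21.35
tool_pos: [512.7, 435.8, 36.5]
tcp_rot: [-0.992, 2.717, 0.131]
contact_force: [0.5, 0.9, -1.1]
finger_gap: 43.6
gripper_force: 60.9
```

```bash
python3 -m creep "[[[-0.05,0,-0.2],[0,0,0],38],[[-0.15,0,-0.6],[0,0,0],38],[[-0.3,0,-1.2],[0,0,0],38],[[-0.5,0,-2],[0,0,0],38],[[-0.7,0,-2.8],[0,0,0],38],[[-0.93,0,-3.5],[0,0,0],38],[[-0.93,0,-3.5],[0,0,0],38]]";  python3 - <<'E'
from h import *
from station import bot
st=bot.read_state();print(np.round(st["joint_pos"],2));gog(st,(440,230,134),20,15);gog(st,(453,106,134),10,15)
E
```

```text
t: 21.93
tool_pos: [514.9, 437.9, 133.3]
tcp_rot: [-0.988, 2.71, 0.136]
contact_force: [1.2, 0.7, -0.4]
finger_gap: 43.5
gripper_force: 61.0
[-0.23  0.65 -0.73  1.8   0.75  0.67  0.92]
go [7.368, -4.462, -1.76] [0.888, 0.087, 3.227]
go [10.066, -8.605, -2.514] [1.327, 0.085, 4.834]
```

```bash
python3 -m creep "[[[1,-0.6,-0.25],[0.15,0,0.5],38],[[2.2,-1.3,-0.5],[0.3,0,1.1],38],[[3.5,-2.1,-0.8],[0.45,0,1.65],38],[[4.8,-2.9,-1.1],[0.6,0,2.2],38],[[6.1,-3.7,-1.45],[0.75,0,2.7],38],[[7.4,-4.5,-1.76],[0.9,0,3.25],38],[[8,-5.5,-1.95],[1,0,3.7],38],[[8.6,-6.5,-2.1],[1.1,0,4.1],38],[[9.3,-7.5,-2.3],[1.2,0,4.5],38],[[10,-8.6,-2.5],[1.33,0.08,4.83],38],[[10.05,-8.6,-2.5],[1.33,0.08,4.83],38],[[10.05,-8.6,-2.5],[1.33,0.08,4.83],38],[[10.05,-8.6,-2.5],[1.33,0.08,4.83],38]]";  python3 - <<'E'
from h import *
from station import bot
st=shot("w11");print(np.round(st["joint_pos"],2));gog(st,(453,106,134),10,15);gog(st,(453,106,55),10,15)
E
```

```text
t: 23.02
tool_pos: [453.5, 104.8, 122.7]
tcp_rot: [-0.253, 2.875, 0.026]
contact_force: [0.2, 0.2, -0.5]
finger_gap: 43.4
gripper_force: 61.3
[ 0.23  0.32 -0.63  2.28  0.62  0.41  0.85]
go [-0.103, 0.05, -0.12] [-0.042, -0.053, 0.018]
go [0.698, 0.064, 2.937] [-0.042, -0.053, 0.018]
```

```bash
python3 -m creep "[[[0.15,0.05,0.7],[0,0,0],38],[[0.3,0.05,1.4],[0,0,0],38],[[0.45,0.05,2],[0,0,0],38],[[0.6,0.05,2.5],[0,0,0],38],[[0.7,0.05,2.8],[0,0,0],38],[[0.7,0.05,2.92],[0,0,0],38],[[0.7,0.05,2.92],[0,0,0],38],[[0.7,0.05,2.92],[0,0,0],38]]";  python3 - <<'E'
from h import *
from station import bot
st=bot.read_state();print(np.round(st["joint_pos"],2));gog(st,(453,106,53),10,15)
E
```

```text
t: 23.73
tool_pos: [454.8, 106.8, 47.5]
tcp_rot: [-0.256, 2.875, 0.026]
contact_force: [-0.3, 0.5, -0.4]
finger_gap: 43.4
gripper_force: 61.3
[-0.04  0.46 -0.33  2.32  0.95  0.22  0.51]
go [0.017, -0.02, 0.087] [-0.035, -0.059, 0.036]
```

```bash
python3 -m creep "[[[0.02,0,0.06],[0,0,0],38],[[0.02,0,0.1],[0,0,0],38],[[0.02,0,0.1],[0,0,0],38]]"; python3 -m creep "[[[0,0,0],[0,0,0],50],[[0,0,0],[0,0,0],60],[[0,0,0],[0,0,0],60],[[0,0,0],[0,0,0],60],[[0,0,0],[0,0,0],60],[[0,0,0],[0,0,0],60],[[-0.1,0,-0.4],[0,0,0],60],[[-0.2,0,-0.8],[0,0,0],60],[[-0.4,0,-1.6],[0,0,0],60],[[-0.6,0,-2.4],[0,0,0],60],[[-0.8,0,-3.2],[0,0,0],60],[[-1,0,-4],[0,0,0],60],[[-1.2,0,-4.8],[0,0,0],60],[[-1.2,0,-4.8],[0,0,0],60]]";  python3 - <<'E'
from h import *
from station import bot
st=shot("w12");print(np.round(st["joint_pos"],2));gog(st,(440,-60,200),-8,15);gog(st,(585,-200,190),-19,0)
E
```

```text
t: 23.98
tool_pos: [455.1, 105.5, 45.0]
tcp_rot: [-0.253, 2.875, 0.025]
contact_force: [0.1, -0.1, -0.7]
finger_gap: 43.6
gripper_force: 61.3
t: 25.15
tool_pos: [455.5, 106.5, 171.7]
tcp_rot: [-0.252, 2.87, 0.025]
contact_force: [0.2, -0.1, 0.2]
finger_gap: 59.8
gripper_force: 0.0
[ 0.38  0.24 -0.77  2.24  0.46  0.52  1.01]
go [1.429, -6.481, -1.196] [0.725, 0.005, 2.912]
go [-2.958, -12.975, 0.44] [0.58, 2.456, 4.813]
```

```bash
python3 -m creep "[[[0.4,-1.5,-0.5],[0.15,-0.3,0.7],60],[[0.7,-3,-0.8],[0.35,-0.6,1.4],60],[[1.1,-4.5,-1],[0.5,-0.9,2.1],60],[[1.4,-6,-1.2],[0.7,-1.2,2.9],60],[[1.4,-6.5,-1.2],[0.7,-1.6,2.9],60],[[1.4,-6.5,-1.2],[0.7,-1.6,2.9],60],[[1.4,-6.5,-1.2],[0.7,-1.6,2.9],60],[[1.4,-6.5,-1.2],[0.7,-1.6,2.9],60]]";  python3 - <<'E'
from h import *
from station import bot
st=bot.read_state();print(np.round(st["joint_pos"],2));gog(st,(440,-60,200),-8,25);gog(st,(505,-187,140),-20,25);gog(st,(505,-187,55),-20,25)
E
```

```text
t: 25.87
tool_pos: [440.9, -60.2, 189.0]
tcp_rot: [0.19, 2.715, -0.002]
contact_force: [0.1, 0.1, 0.3]
finger_gap: 60.2
gripper_force: 0.0
[ 0.77  0.09 -0.72  2.37  0.21  0.29  1.3 ]
go [-0.151, 0.008, -0.098] [0.259, -0.162, -0.06]
go [-2.197, -4.771, 3.301] [1.088, -0.189, 1.76]
go [-0.813, -4.864, 6.405] [1.088, -0.189, 1.76]
```

```bash
python3 -m creep "[[[-0.6,-1.5,0.5],[0.3,0,0.6],60],[[-1.2,-3,1.2],[0.6,-0.1,1.2],60],[[-1.8,-4.4,2.1],[0.9,-0.2,1.7],60],[[-2.2,-4.8,3.1],[1.1,-0.2,1.76],60],[[-1.8,-4.8,4.1],[1.1,-0.2,1.76],60],[[-1.3,-4.85,5.2],[1.1,-0.2,1.76],60],[[-0.8,-4.85,6.2],[1.1,-0.2,1.76],60],[[-0.8,-4.85,6.4],[1.1,-0.2,1.76],60],[[-0.8,-4.85,6.4],[1.1,-0.2,1.76],60],[[-0.8,-4.85,6.4],[1.1,-0.2,1.76],60]]";  python3 - <<'E'
from h import *
from station import bot
st=shot("w13");print(np.round(st["joint_pos"],2));gog(st,(505,-187,55),-20,25);gog(st,(612,-203,50),-20,25)
c=wcam("w13");print(proj(c,[(612,-203,0),(612,-203,89),(612,-203,50)]).round(1).tolist())
im=cv2.imread("pics/w13.png");h=cv2.cvtColor(im,cv2.COLOR_BGR2HSV)
m=((h[...,0]<8)|(h[...,0]>172))&(h[...,1]>130)&(h[...,2]>60)
n,l,s_,ce=cv2.connectedComponentsWithStats(m.astype(np.uint8))
for i in range(1,n):
    if s_[i,4]>60:print(s_[i],ce[i].round(1))
E
```

```text
t: 26.7
tool_pos: [507.2, -190.8, 59.8]
tcp_rot: [0.471, 2.672, -0.122]
contact_force: [0.4, -0.1, 0.7]
finger_gap: 60.4
gripper_force: 0.0
[ 0.56  0.49 -0.33  2.27  1.78  0.19 -0.22]
go [0.202, 0.119, 0.437] [-0.122, -0.013, 0.027]
go [-3.562, 0.996, 2.394] [-0.122, -0.013, 0.027]
[[352.7, 284.3], [360.8, 402.1], [356.8, 342.5]]
[610 244  30  35 543] [623.6 256.4]
[342 276  24   7 103] [353.7 278.8]
[342 318  32  17 436] [358.  326.3]
```

```bash
python3 -m creep "[[[0.2,0.12,0.43],[-0.12,0,0],60],[[0.2,0.12,0.43],[-0.12,0,0],60],[[0.2,0.12,0.43],[-0.12,0,0],60],[[0.2,0.12,0.43],[-0.12,0,0],60]]";  python3 - <<'E'
from h import *
from station import bot
st=bot.read_state();print(np.round(st["joint_pos"],2));gog(st,(505,-187,55),-20,25);gog(st,(612,-203,51),-20,25)
E
```

```text
t: 27.08
tool_pos: [507.2, -189.8, 49.2]
tcp_rot: [0.471, 2.671, -0.107]
contact_force: [0.1, 0.5, -0.0]
finger_gap: 59.9
gripper_force: 0.0
[ 0.61  0.53 -0.38  2.27  1.88  0.22 -0.3 ]
go [0.011, 0.075, 0.057] [-0.022, -0.015, 0.004]
go [-3.769, 0.941, 1.987] [-0.022, -0.015, 0.004]
```

```bash
python3 -m creep "[[[-0.4,0.7,0.2],[0,0,0],64],[[-1.2,1,0.6],[0,0,0],64],[[-2,1,1.05],[0,0,0],64],[[-2.8,1,1.5],[0,0,0],64],[[-3.4,1,1.8],[0,0,0],64],[[-3.77,1,1.99],[0,0,0],64],[[-3.77,1,1.99],[0,0,0],64],[[-3.77,1,1.99],[0,0,0],64]]";  python3 - <<'E'
from h import *
from station import bot
st=shot("w14");print(np.round(st["joint_pos"],2));gog(st,(612,-203,51),-20,25)
c=wcam("w14");Rt=R.from_rotvec(st["tcp_rot"]).as_matrix();print("tcp px",proj(c,[st["tool_pos"]-8*Rt[:,2]]))
E
```

```text
t: 27.75
tool_pos: [615.5, -203.1, 44.0]
tcp_rot: [0.472, 2.67, -0.107]
contact_force: [0.4, 0.0, -0.5]
finger_gap: 64.2
gripper_force: 0.0
[ 0.5   0.63 -0.32  2.03  1.3   0.22  0.26]
go [0.002, -0.046, 0.008] [-0.022, -0.007, -0.002]
tcp px [[322.08309809 271.71427909]]
```

View pics/w14.png

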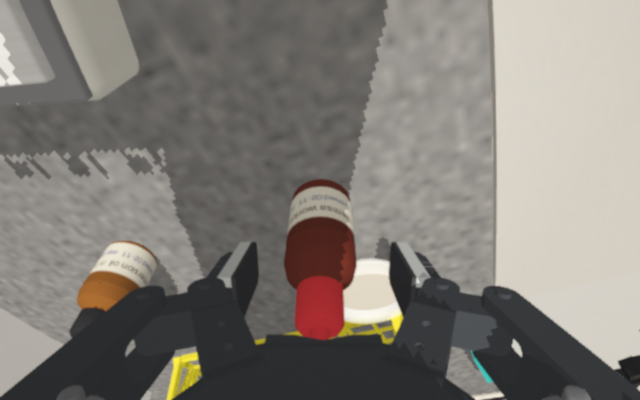

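The bottle is centred between the open pads (body column ~320, grasp point at (322,272), on the upper body). I'll check its depth from the near edge of its foot at (320,181).

Run:
```python
from h import *
from station import bot
c=wcam("w14");e=atz(c,(320,181),0);s=np.array([np.cos(np.radians(-20)),np.sin(np.radians(-20)),0]);print(e,e+17*s)
e=atz(c,(320,337),89);print(e)
```

```text
[ 599.9 -198.7    0. ] [ 615.87477455 -204.51434244    0.        ]
[ 597.7 -197.1   89. ]
```

```bash
python3 -m creep "[[[-0.13,-0.02,0.06],[0,0,0],64],[[-0.13,-0.02,0.06],[0,0,0],50],[[-0.13,-0.02,0.06],[0,0,0],26],[[-0.13,-0.02,0.06],[0,0,0],26],[[-0.13,-0.02,0.06],[0,0,0],26],[[-0.13,-0.02,0.06],[0,0,0],26],[[-0.13,-0.02,0.06],[0,0,0],26],[[-0.13,-0.02,0.06],[0,0,0],26],[[-0.13,-0.02,0.06],[0,0,0],26]]"
python3 - <<'E'
from h import *
from station import bot
st=bot.read_state();Rt=R.from_rotvec(st["tcp_rot"]).as_matrix();print("grasp",st["tool_pos"]-8*Rt[:,2])
gog(st,(600,-190,185),-20,25);gog(st,(440,-40,190),-5,25)
E
```

```text
t: 28.55
tool_pos: [618.5, -205.0, 43.6]
tcp_rot: [0.472, 2.67, -0.108]
contact_force: [-1.5, 1.4, 5.6]
finger_gap: 32.4
gripper_force: 59.4
grasp [ 615.30237924 -203.83260965   50.87805482]
go [-1.568, 0.298, -5.188] [-0.025, -0.013, -0.0]
go [5.667, 3.772, -8.78] [-1.08, -0.016, -2.267]
```

```bash
python3 -m creep "[[[-0.1,0,-0.2],[0,0,0],26],[[-0.3,0,-0.6],[0,0,0],26],[[-0.7,0,-1.5],[0,0,0],26],[[-1.2,0,-2.6],[0,0,0],26],[[-1.7,0,-3.7],[0,0,0],26],[[-2.3,0,-5],[0,0,0],26],[[-1,0.6,-5.6],[-0.2,0,-0.4],26],[[0.3,1.2,-6.2],[-0.4,0,-0.8],26],[[1.6,1.8,-6.8],[-0.6,0,-1.2],26],[[2.9,2.4,-7.5],[-0.8,0,-1.6],26],[[4.3,3,-8.1],[-1,0,-2],26],[[5.6,3.7,-8.7],[-1.08,0,-2.27],26],[[5.6,3.7,-8.7],[-1.08,0,-2.27],26],[[5.6,3.7,-8.7],[-1.08,0,-2.27],26]]"
python3 - <<'E'
from h import *
from station import bot
st=bot.read_state();Rt=R.from_rotvec(st["tcp_rot"]).as_matrix();print("grasp",st["tool_pos"]-8*Rt[:,2],np.round(st["joint_pos"],2))
gog(st,(435,120,185),5,25);gog(st,(430,200,140),12,25)
E
```

```text
t: 29.72
tool_pos: [443.4, -42.2, 181.1]
tcp_rot: [0.115, 2.706, -0.028]
contact_force: [0.4, 0.2, -0.5]
finger_gap: 32.1
gripper_force: 59.6
grasp [440.06808169 -41.94564105 188.40876218] [ 1.    0.16 -1.03  2.38  0.64  0.3   0.91]
go [0.736, 6.461, -0.205] [-0.711, -0.029, -1.485]
go [1.92, 9.652, 1.223] [-1.202, -0.03, -2.543]
```

```bash
python3 -m creep "[[[0.1,1.2,0],[-0.1,0,-0.3],26],[[0.2,2.5,0],[-0.25,0,-0.6],26],[[0.4,3.8,-0.1],[-0.4,0,-0.9],26],[[0.6,5.1,-0.2],[-0.55,0,-1.2],26],[[0.74,6.4,-0.2],[-0.7,0,-1.5],26],[[1.1,7.5,0.2],[-0.9,0,-1.85],26],[[1.5,8.6,0.7],[-1.05,0,-2.2],26],[[1.9,9.6,1.2],[-1.2,0,-2.54],26],[[1.9,9.6,1.2],[-1.2,0,-2.54],26],[[1.9,9.6,1.2],[-1.2,0,-2.54],26],[[1.9,9.6,1.2],[-1.2,0,-2.54],26]]"
python3 - <<'E'
from h import *
from station import bot
st=bot.read_state();Rt=R.from_rotvec(st["tcp_rot"]).as_matrix();print("grasp",st["tool_pos"]-8*Rt[:,2],np.round(st["joint_pos"],2))
gog(st,(440,208,102),12,25);gog(st,(526.5,117.5,102),9,25)
E
```

```text
t: 30.63
tool_pos: [435.9, 198.7, 134.0]
tcp_rot: [-0.278, 2.695, 0.065]
contact_force: [0.1, -0.7, -0.5]
finger_gap: 31.8
gripper_force: 59.7
grasp [432.63066192 197.97501708 141.30787155] [ 0.16  0.34 -0.84  2.34  1.27  0.43  0.02]
go [0.324, 0.328, 1.583] [0.008, -0.023, -0.039]
go [-2.081, -3.93, 2.686] [0.219, -0.024, 0.414]
```

```bash
python3 -m creep "[[[0.2,0.2,0.7],[0,0,0],26],[[0.3,0.3,1.4],[0,0,0],26],[[0.3,0.3,1.5],[0,0,0],26],[[-0.1,-0.4,1.7],[0,0,0.07],26],[[-0.5,-1.1,1.9],[0.05,0,0.14],26],[[-0.9,-1.8,2.1],[0.1,0,0.21],26],[[-1.3,-2.5,2.3],[0.15,0,0.28],26],[[-1.3,-2.5,2.3],[0.15,0,0.28],26]]"; python3 -m creep "[[[-0.2,-0.4,0.1],[0,0,0],26],[[-0.4,-0.8,0.2],[0.04,0,0.07],26],[[-0.6,-1.2,0.3],[0.07,0,0.13],26],[[-0.8,-1.45,0.36],[0.07,0,0.13],26],[[-0.8,-1.45,0.36],[0.07,0,0.13],26],[[-0.8,-1.45,0.36],[0.07,0,0.13],26]]"
python3 - <<'E'
from h import *
from station import bot
st=bot.read_state();Rt=R.from_rotvec(st["tcp_rot"]).as_matrix();print("grasp",st["tool_pos"]-8*Rt[:,2],np.round(st["joint_pos"],2))
gog(st,(526.5,117,102),9,25);gog(st,(526.5,117,62),9,25)
shot("w15");shot("t15","top");shot("s15","side")
E
```

```text
t: 31.3
tool_pos: [504.6, 143.6, 97.0]
tcp_rot: [-0.222, 2.696, 0.046]
contact_force: [0.3, 0.1, -1.1]
finger_gap: 32.1
gripper_force: 59.8
t: 31.8
tool_pos: [529.2, 115.9, 96.8]
tcp_rot: [-0.211, 2.698, 0.046]
contact_force: [-0.1, 0.2, -0.7]
finger_gap: 32.2
gripper_force: 59.8
grasp [525.82091744 115.39071643 104.02213567] [ 0.25  0.48 -0.66  2.24  1.42  0.34  0.11]
go [0.001, 0.06, 0.089] [-0.008, -0.005, -0.009]
go [0.676, 0.06, 1.539] [-0.008, -0.005, -0.009]
```

```bash
python3 -m creep "[[[0.15,0.06,0.35],[0,0,0],26],[[0.3,0.06,0.7],[0,0,0],26],[[0.45,0.06,1],[0,0,0],26],[[0.5,0.06,1.2],[0,0,0],26],[[0.52,0.06,1.25],[0,0,0],26],[[0.52,0.06,1.25],[0,0,0],26]]"; python3 -m creep "[[[0.05,0,0.1],[0,0,0],26],[[0.1,0,0.2],[0,0,0],26],[[0.14,0,0.3],[0,0,0],26],[[0.14,0,0.3],[0,0,0],26],[[0.14,0,0.3],[0,0,0],26]]"
python3 - <<'E'
from h import *
from station import bot
st=bot.read_state();gog(st,(526.5,117,59.5),9,25)
E
```

```text
t: 32.45
tool_pos: [529.3, 119.2, 61.8]
tcp_rot: [-0.216, 2.7, 0.048]
contact_force: [1.0, 0.7, -0.3]
finger_gap: 32.4
gripper_force: 59.8
t: 32.87
tool_pos: [529.8, 118.6, 53.7]
tcp_rot: [-0.214, 2.7, 0.047]
contact_force: [-0.1, -0.1, -0.1]
finger_gap: 32.2
gripper_force: 59.8
go [0.028, -0.044, 0.052] [0.002, -0.018, 0.014]
```

```bash
python3 -m creep "[[[0.02,-0.03,0.05],[0,0,0],26],[[0.03,-0.03,0.07],[0,0,0],26],[[0.03,-0.03,0.07],[0,0,0],26]]"; python3 -m creep "[[[0,0,0],[0,0,0],36],[[0,0,0],[0,0,0],44],[[0,0,0],[0,0,0],48],[[0,0,0],[0,0,0],48],[[0,0,0],[0,0,0],48],[[0,0,0],[0,0,0],48],[[0,0,-0.5],[0,0,0],48],[[0,0,-1],[0,0,0],48],[[0,0,-2],[0,0,0],48],[[0,0,-3],[0,0,0],48],[[0,0,-4],[0,0,0],48],[[0,0,-5],[0,0,0],48],[[0,0,-6],[0,0,0],48],[[0,0,-6],[0,0,0],48]]"
python3 - <<'E'
from h import *
from station import bot
st=shot("w16");t=shot("t16","top");s=shot("s16","side")
c=wcam("w16")
im=cv2.imread("pics/w16.png");h=cv2.cvtColor(im,cv2.COLOR_BGR2HSV)
m=((h[...,0]<8)|(h[...,0]>172))&(h[...,1]>130)&(h[...,2]>60)
n,l,s_,ce=cv2.connectedComponentsWithStats(m.astype(np.uint8))
for i in range(1,n):
    if s_[i,4]>80:print(s_[i],ce[i].round(1))
print("pred bottle foot,mid,top",proj(c,[(526.5,117,8.5),(526.5,117,60),(526.5,117,97)]).round(0).tolist())
print("pred tube", proj(c,[cradle+[0,0,33.5]]).round(0).tolist())
E
```

```text
t: 33.12
tool_pos: [530.2, 117.9, 52.1]
tcp_rot: [-0.214, 2.699, 0.046]
contact_force: [0.4, 0.4, 0.5]
finger_gap: 32.3
gripper_force: 60.1
t: 34.28
tool_pos: [468.0, 107.3, 191.1]
tcp_rot: [-0.211, 2.695, 0.044]
contact_force: [0.8, 0.3, 0.7]
finger_gap: 48.0
gripper_force: 0.0
[ 308  163   33   57 1388] [324.1 187.9]
[411 169  12  13 147] [416.4 175. ]
[452 168  14  13 143] [458.4 173.8]
[153 178  13  12  89] [160.3 182.3]
[595 195  41  35 509] [615.2 212.1]
[131 208  28  31 324] [145.7 221.7]
pred bottle foot,mid,top [[323.0, 160.0], [323.0, 190.0], [323.0, 218.0]]
pred tube [[432.0, 174.0]]
```

Run:
```python
from h import *
c=cam("side")
a,b=[cv2.imread(f"pics/{n}.png").astype(int) for n in("s9","s16")]
print("exp beaker",proj(c,[kwell+[0,0,8.5],kwell+[0,0,66.5]]).round(0).tolist(),"bottle",proj(c,[(526.5,117,8.5),(526.5,117,97)]).round(0).tolist())
m=(np.abs(a-b).sum(2)>40).astype(np.uint8)
for r in range(180,262,3): print(r,''.join('#' if v else '.' for v in m[r,215:310:1]))
```

```text
exp beaker [[258.0, 230.0], [256.0, 217.0]] bottle [[276.0, 218.0], [274.0, 198.0]]
180 .............................###################...............................................
183 ................................##################.............................................
186 ......................................###########..............................................
189 ..........................................########.............................................
192 .............................................#.#...............................................
195 ...............................................................................................
198 ..........................................................##...................................
201 ........................................................#######................................
204 ........................................................#######................................
207 .......................................................###########.............................
210 ............
[... 1083 characters left out ...]

243 ...............................................................................................
246 ...............................................................................................
249 ...............................................................................................
252 ...............................................................................................
255 ...............................................................................................
258 ...............................................................................................
261 ...................................................................#...........................
```

```bash
python3 -c "
from station import bot
print(bot.finish_job())"
```

```text
the job is handed in; nothing more can be done
None
```

I handed the job in at about 34 s: tube in the V cradle, slides flat in the pocket, beaker in the wide well, tall bottle in the narrow well, gripper open and clear, and the oil bottle and specimen jar not touched. With no pictures left to view, I checked the final beaker and bottle positions only by pixel measurements in the camera images; the judge's verdict was not shown.

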